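# Seat the burr ring of a coffee grinder

### The arm

A 6-joint arm with a two-finger parallel gripper is mounted at the origin on a cart in front of the work surface, level with it; the furniture and walls round the work are solid. World frame = base frame: x ahead of the robot, y to its left, z up, the work surface at z = 0. Lengths are in mm, angles in rad, forces in N, time in s.
With the tool pointing down it reaches from about 225 to 725 mm from the base axis. Payload 3.1 kg.
Tool frame: the origin (TCP) lies at the very end of the fingers, on their centre line; the grasp point (between the pads) lies 19 mm behind it; z points along the fingers, y is the line along which they close (so a half turn about z gives the same grasp; the last joint's range is limited). The gripper opens to 85 mm and grips with 20 to 120 N. Pads are 22 mm wide; open, the fingers measure 114 mm over their backs; the gripper's body (76 mm by 85 mm) begins 54 mm behind the grasp point. The pads swing forward as they close: fully open they stand 13 mm farther back than shut.
Start: joints at [-1.437, 0.048, 0.099, 1.622, 0, 1.443], TCP at [135.865, -507.107, 231.312] pointing down, gripper open.
Joint ranges: [-2.91, 2.91], [-0.99, 1.94], [-1.21, 1.42], [-2.12, 2.29], [-1.49, 1.47], [-3.14, 3.14]. Speed limits (rad/s): [2.79, 2.79, 3.14, 3.14, 3.14, 3.14].

### API

Orientations are given as a 3x3 rotation matrix whose columns are the frame's x, y, z axes.
In Python, from workcell import arm, eyes, job gives the robot as it stands (arm), with the cameras (eyes) and the job (job).
- The arm moves only by the shell command python3 steer.py 'ROWS' [OPENING]. ROWS is a JSON list of rows, 1 to 8 of them, each of 6 numbers: dx, dy, dz in mm, then a rotation vector rx, ry, rz in rad; each row shifts and turns the commanded pose from where the row before left it, along the tool's axes as they then stand; what a row does not reach is not made up. A row lasts 1/12 s, in which the tool goes at most 41.7 mm and 0.125 rad, less where a joint would pass 70% of its speed; a pose out of reach is approached as far as the arm can. OPENING is the finger opening in mm, set as the command begins (- or left out keeps the last). The fingers move at their own pace and stop on an object; the grip force is fixed at half the most. Time passes only in rows, so rows that do not move let the fingers close. It prints the time, the measured TCP pose, the force, the opening and the grip force at its end. Input that does not fit is refused with a message, and nothing moves.
- arm.state(): the state, without advancing time (a new reading comes with each control period).
- eyes.grab_frame(name): name is "scene" or "top"; returns the picture (480x640x3 uint8, red, green, blue); there is no depth.
- eyes.camera_info(name): a dict with "fx", "fy", "cx", "cy" (pixels), "camera_from_world" (4x4, takes a point from world to camera coordinates). Camera axes: x right, y down, z forward; pixel columns grow to the right and rows downward; lengths in mm; the calibration is good to about 2 mm. A picture is of the moment at which its call begins. camera_info takes no time and is no camera call.
- job.hand_in(): hands the job in; it is judged then, once.
The state is a dict: "time": time; "joint_pos": joint angles; "joint_vel": joint speeds; "effort": joint torques, N m; "tool_pos": TCP position; "eef_rot": TCP orientation; "contact_force": force on the tool from outside, world axes, zero at the start; "moment": the same for the moment, N m; "gripper_width": finger opening in mm; "grip_force": force on a finger pad.
Only numpy, scipy, OpenCV 4.12 (cv2) and the standard library are available. Lean on these libraries where they do the work, as an engineer would, in place of code of your own. Each camera call takes 0.05 s, during which the arm holds its last target. There are 200 camera calls.

### The job

The coffee grinder has been cleaned and its burr ring put back carelessly, so that it rides on the locating pin instead of sitting down. With your fingertips, push the ring round by its tabs until the notch in its rim stands over the pin, then press the ring straight down until it is fully home, so that the hopper can go back on later. Do not lift the ring out or force it, and leave everything else where it stands.

Things in the scene. Friction and masses are not known exactly. Their poses are not given: they have to be found in the camera images.
- grinder: Round coffee grinder, 140 mm across its foot, aluminium body, hopper off, fixed to the worktop; the grey grounds drawer sticks out of its front (its -x). Origin: centre of its underside, z up. Its open top is a black collar, 112 mm across, level face 160 mm above the worktop. The collar's axis is the grinder's z axis
- pin (a point): Foot of the 6 mm steel locating pin, round-tipped, that stands 7.7 mm up from the collar's face, 46 mm from the axis, on the side of the grounds drawer. While the ring hides the pin from above, the grey pointer block on the collar's edge, just outside the pin (it juts to 68 mm from the axis), shows where it is
- burr_ring: Grey burr ring on top of the grinder: flange 100 mm across, 6 mm thick, 40 mm hole, a sleeve below in the collar, so it only turns about the grinder's axis (both ways, without end) and slides up and down. Origin: on the axis at the flange's underside, 168 mm above the worktop on the pin, 160 mm when home; z up, -x points through the notch, tabs on +y and -y. About 0.12 kg
- notch (a point): Point in the notch in the ring's rim, 46 mm from the axis, level with the flange's underside. The only notch, open outwards, about 12 mm wide and 11 mm deep; it passes the pin when within about 3 degrees. Aligned when straight above (or at) point pin
- tab_a (a point): Centre of the top of the finger tab on the ring's +y side: upright, 8 mm thick (along the ring's x), 26 mm long radially (23 to 49 mm from the axis), standing 17 mm above the flange's top; this point is 36 mm from the axis, 23 mm above the flange's underside. Pushing a tab's side with about 1.5 N turns the ring; it stays where it is left
- tab_b (a point): The same for the equal tab on the ring's -y side
- ring_seat (a joint): How far the ring has been pressed down from the height at which it rides on the pin: 0 there, 0.008 m fully home, negative if lifted. Its snug silicone seal holds it at any height: pressing it down takes about 6 N, anywhere on the flange, until it stops hard; off the notch the pin blocks it
- hopper: Clear funnel hopper of the grinder, 131 mm across, 102 mm high, standing on the worktop beside it; loose bystander, origin centre of underside
- brush: Small cleaning brush with wooden handle, 140 mm long, lying beside the grinder; loose bystander
- coffee_jar: Glass coffee jar with white lid, 84 mm across, 165 mm high, at the back; loose bystander
- mug_cream: Cream mug, 98 mm high, on the left; loose bystander
- mug_blue: Dark mug, 91 mm high, at the right front; loose bystander
- tumbler_1: Clear glass tumbler, 94 mm high, at the left back; loose bystander
- tea_box: Small dark tea box, 37 x 58 x 21 mm, on the left; loose bystander

How it is judged:
By the outcome, as a careful person would: the job done as asked, in the order asked, and still so for the second after the job is handed in, with the robot touching nothing.
It also fails if it takes over 64 s, if anything falls off the work surface, if the arm or the gripper's body presses on something with over 40 N, if the wrist force passes 120 N, or if a joint passes its speed limit or range.

## Working session

There is one attempt and no reset: what is moved stays moved. The work goes in short steps, Python scripts to look and compute and a shell command to move; the robot and the scene stay as the last step left them, time stands still between calls to the robot, and variables do not carry over. Pictures are saved under pics/ and viewed, at most 10 in all, crops included, and the job is handed in when it is done.

```bash
ls; mkdir -p pics; python3 - <<'E'
from workcell import arm, eyes, job
import cv2
for n in("scene","top"):
    cv2.imwrite(f"pics/{n}0.png",eyes.grab_frame(n)[:,:,::-1]); c=eyes.camera_info(n); print(n,c)
s=arm.state();print(s["time"],s["tool_pos"],s["eef_rot"],s["gripper_width"])
E
```

```text
pics
steer.py
workcell.py
scene {'fx': 535.3784306198273, 'fy': 535.3784306198273, 'cx': 326.2493410926561, 'cy': 241.5681715499094, 'camera_from_world': array([[-5.26866466e-01, -8.49930751e-01, -5.42642186e-03,
         4.18714717e+02],
       [-6.14820756e-01,  3.85516032e-01, -6.88020950e-01,
         3.65885449e+02],
       [ 5.86862135e-01, -3.59158889e-01, -7.25670536e-01,
         1.12652014e+03],
       [ 0.00000000e+00,  0.00000000e+00,  0.00000000e+00,
         1.00000000e+00]])}
top {'fx': 485.47803778623546, 'fy': 485.47803778623546, 'cx': 314.93610874454777, 'cy': 242.35564421241398, 'camera_from_world': array([[-2.59333182e-02, -9.99463538e-01,  2.00024730e-02,
         1.47250864e+02],
       [-9.96957886e-01,  2.43867501e-02, -7.40287762e-02,
         5.51606611e+02],
       [ 7.35012673e-02, -2.18614351e-02, -9.97055486e-01,
         1.23884027e+03],
       [ 0.00000000e+00,  0.00000000e+00,  0.00000000e+00,
         1.00000000e+00]])}
0.1 [ 135.80732021 -506.5314444   230.2158531 ] [[ 9.65921676e-01  2.58834399e-01 -2.64147274e-04]
 [ 2.58834350e-01 -9.65919278e-01  2.17427521e-03]
 [ 3.07632273e-04 -2.16854995e-03 -9.99997601e-01]] 85.69882749810793
```

View pics/top0.png

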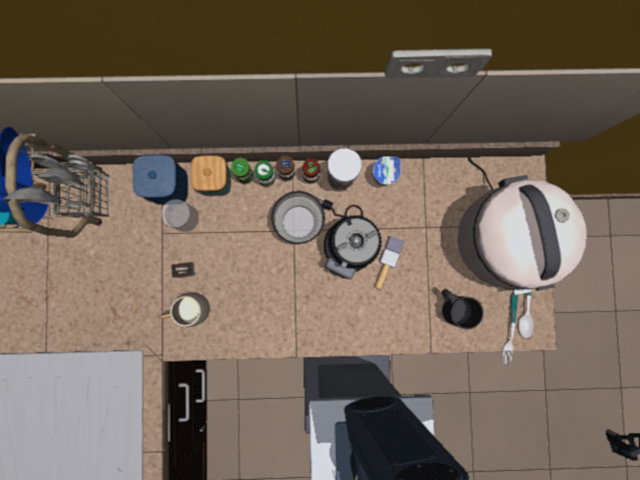

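View pics/scene0.png

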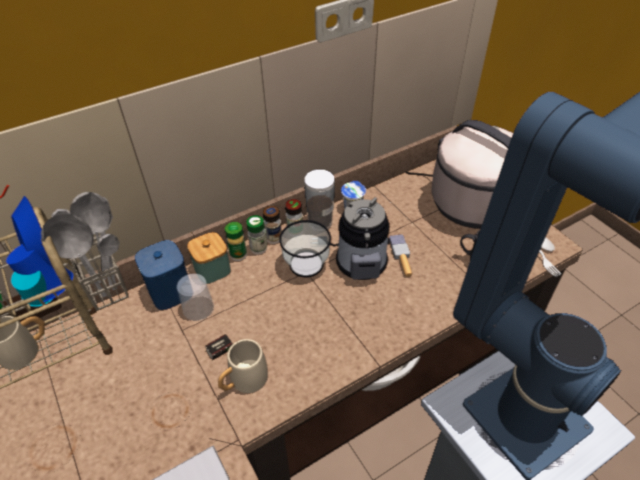

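The grinder is at about (355,242) in the top view and (363,225) in the scene view. The hopper stands on its left, the brush on its right and the jar behind. I'll enlarge both views.

```bash
python3 - <<'E'
import cv2,numpy as np
t=cv2.imread("pics/top0.png")[200:290,305:405]; s=cv2.imread("pics/scene0.png")[185:285,315:415]
f=lambda a:cv2.resize(a,(800,int(a.shape[0]*8)),interpolation=cv2.INTER_CUBIC)[:600]
cv2.imwrite("pics/tc.png",cv2.resize(t,(660,594),interpolation=cv2.INTER_CUBIC)); cv2.imwrite("pics/sc.png",cv2.resize(s,(600,600),interpolation=cv2.INTER_CUBIC))
E
```

```text
(no output)
```

View pics/tc.png

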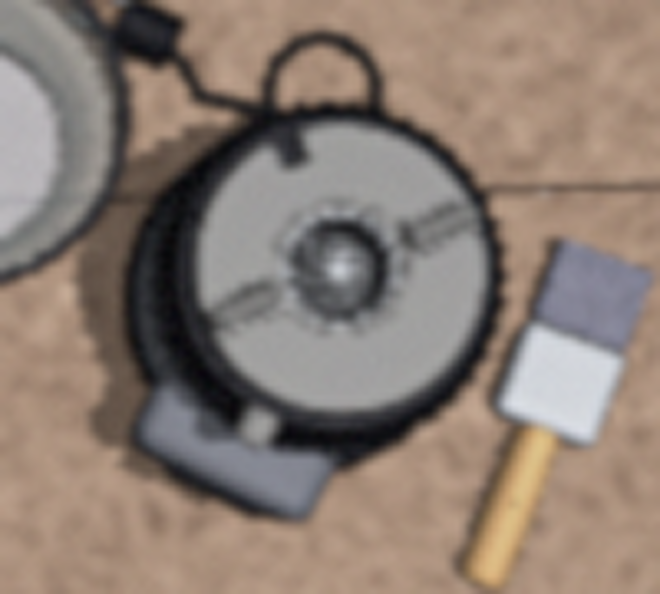

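View pics/sc.png

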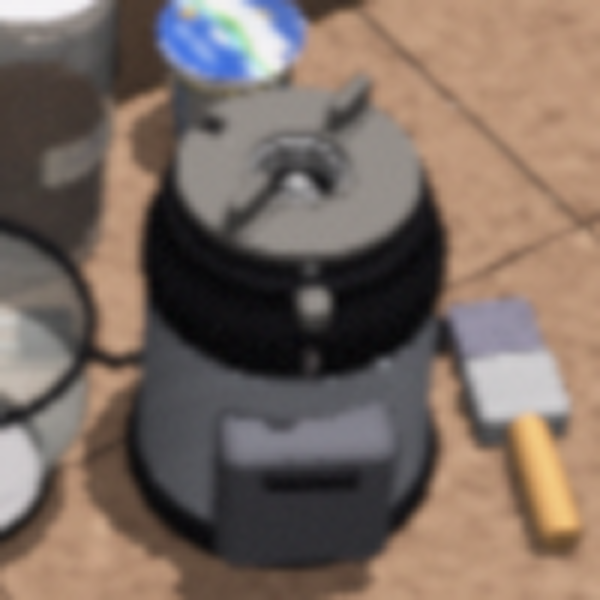

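The top crop shows the flange centred near crop (343,265), the notch at (290,148) and the pointer block at (258,425). The tabs lie along the line from (245,300) to (435,225). So the notch is far from the pointer, and I'll measure it by casting rays.

```bash
cat >h.py <<'E'
from workcell import arm, eyes, job
import cv2,numpy as np
def ray(n,uv,z):
    c=eyes.camera_info(n);M=c["camera_from_world"];R=M[:3,:3];o=-R.T@M[:3,3]
    uv=np.atleast_2d(np.asarray(uv,float))
    d=np.c_[(uv[:,0]-c["cx"])/c["fx"],(uv[:,1]-c["cy"])/c["fy"],np.ones(len(uv))]@R
    return o+d*((z-o[2])/d[:,2])[:,None]
def measure(img,zt=174,seed=(357,240)):
    "img RGB top view: fit flange circle, notch and pointer angles (deg, world)"
    hsv=cv2.cvtColor(img,cv2.COLOR_RGB2HSV)
    m=((hsv[...,1]<45)&(hsv[...,2]>85)).astype(np.uint8)
    x0,y0=seed;w=np.zeros_like(m);cv2.circle(w,(x0,y0),27,1,-1);m&=w
    k=cv2.morphologyEx(m,cv2.MORPH_OPEN,np.ones((3,3)))
    c=max(cv2.findContours(k,cv2.RETR_EXTERNAL,cv2.CHAIN_APPROX_NONE)[0],key=cv2.contourArea)
    hull=cv2.convexHull(c)[:,0]
    (u,v),r=cv2.minEnclosingCircle(hull)
    e=cv2.fitEllipse(hull.astype(np.float32))
    C=ray("top",e[0],zt)[0]; rad=np.linalg.norm(ray("top",hull,zt)[:,:2]-C[:2],axis=1)
    print("ellipse px",e,"C",C,"hull r",rad.mean(),rad.std())
    yy,xx=np.mgrid[y0-40:y0+41,x0-40:x0+41];uv=np.c_[xx.ravel(),yy.ravel()]
    val=hsv[uv[:,1],uv[:,0],2].astype(float);sat=hsv[uv[:,1],uv[:,0],1]
    P=ray("top",uv,zt)[:,:2]-C[:2];rr=np.hypot(*P.T);a=np.degrees(np.arctan2(P[:,1],P[:,0]))
    s=(rr>39)&(rr<47); dk=s&(val<85); wts=(140-val)*dk
    print("notch px",len(val[dk]),"ang",[(round(x),round(v)) for x,v in zip(a[dk],val[dk])])
    n=(P*wts[:,None]).sum(0)/wts.sum();print("notch",n,np.hypot(*n),np.degrees(np.arctan2(n[1],n[0])))
    return C
E
python3 - <<'E'
from h import *
img=cv2.imread("pics/top0.png")[:,:,::-1].copy()
C=measure(img)
g=cv2.cvtColor(img,cv2.COLOR_RGB2GRAY);print(g[256:274,332:356])
for n,uv in(("top",(305+258/6.6-.5,200+425/6.6-.5)),("scene",(315+314/6-.5,185+305/6-.5))):
  for z in(160,166,170): print(n,z,ray(n,uv,z)[0]-[*C[:2],0])
# scene view: flange ellipse centre approx
print(ray("scene",(315+300/6-.5,185+172/6-.5),174),ray("scene",(315+210/6-.5,185+125/6-.5),174)[0]-C)
# tabs, top
for p in((248,298),(440,222)): print(ray("top",(305+p[0]/6.6-.5,200+p[1]/6.6-.5),191)[0]-C)
E
```

```text
ellipse px ((356.25177001953125, 240.15733337402344), (43.98039627075195, 44.357398986816406), 111.80693054199219) C [546.42799726  42.57990206 174.        ] hull r 50.35736060624017 0.32162924329458226
notch px 12 ang [(19, 46), (16, 72), (25, 71), (23, 57), (20, 48), (17, 64), (24, 61), (21, 51), (18, 53), (25, 71), (22, 62), (19, 79)]
notch [40.69630934 15.45206845] 43.531092491708854 20.79137563645992
[[ 30  17  15   7  13  32  41  40  57  97 136 154 161 162 163 160 161 160
  160 160 161 161 160 159]
 [ 43  26  19  14   9  16  28  37  41  58  88 123 149 159 162 164 161 162
  162 161 161 160 159 159]
 [ 64  45  28  20  12  14  18  30  45  46  52  77 115 144 157 161 164 161
  162 161 162 162 161 159]
 [ 81  66  46  24  17  20  14  13  31  44  48  50  67  93 124 146 157 161
  163 163 161 161 161 161]
 [ 93  78  60  38  24  17  20  18  12  25  40  53  52  57  71  98 125 140
  150 159 162 163 162 162]
 [116 100  81  54  33  22  14  15  10  26  53  78  76  63  52  59  70  89
  106 128 139 144 147 150]
 [135 128 108  77  62  46  27  15  12  40  86 119 119 103  78  57  49  54
   63  70  
[... 890 characters left out ...]
135 134
  135 131 128 119 106  92]
 [ 36  32  38  51  67  82  99 108 119 125 130 135 137 138 138 137 136 134
  135 131 124 113 104 119]
 [ 66  47  39  33  38  53  68  84  97 108 117 126 131 135 136 138 136 135
  135 129 119 106 116 135]]
top 160 [-52.8337211   29.35570521 160.        ]
top 166 [-53.00030368  29.83473842 166.        ]
top 170 [-53.11135873  30.15409389 170.        ]
scene 160 [-58.64581668  33.45824234 160.        ]
scene 166 [-63.27559231  37.03514074 166.        ]
scene 170 [-66.36210939  39.41973968 170.        ]
[[541.7331079   46.30892801 174.        ]] [38.08245546 19.11604157  0.        ]
[-10.60159486  33.91974168  17.        ]
[ 13.68289497 -32.20202134  17.        ]
```

Flange fit: centre (546.4, 42.6), radius 50.4 mm, which agrees with the given 50. The notch is at about 20.7°. The tabs are at 110.5° and 290.5°, radius 35, which is consistent with the notch. The pointer is at about 150.7°.

So the ring has to turn about +130° counter-clockwise. I'll centre the half-open gripper over the axis, push both tabs at once by pure rotation, back off, then press.

```bash
python3 steer.py '[[0, 0, -30, 0, 0, 0], [0, 0, -30, 0, 0, 0], [30, -24, 0, 0, 0, 0], [30, -24, 0, 0, 0, 0], [30, -24, 0, 0, 0, 0], [30, -24, 0, 0, 0, 0], [30, -24, 0, 0, 0, 0], [30, -24, 0, 0, 0, 0]]' 60
python3 steer.py '[[30, -24, 0, 0, 0, 0], [30, -24, 0, 0, 0, 0], [30, -24, 0, 0, 0, 0], [30, -24, 0, 0, 0, 0], [30, -24, 0, 0, 0, 0], [30, -24, 0, 0, 0, 0], [30, -23, 0, 0, 0, 0], [30, -23, 0, 0, 0, 0]]'
python3 steer.py '[[30, -23, 0, 0, 0, 0], [30, -22, 0, 0, 0, 0], [30, -22, 0, 0, 0, 0], [28, -21, 0, 0, 0, 0], [0, 0, 0, 0, 0, 0], [0, 0, 0, 0, 0, 0]]'
```

```text
time: 0.77
tool_pos: [273.0, -319.7, 290.8]
eef_rot: [[0.966, 0.258, -0.0], [0.258, -0.966, 0.001], [-0.0, -0.001, -1.0]]
contact_force: [1.1, -0.2, 0.7]
gripper_width: 60.1
grip_force: 0.0
time: 1.43
tool_pos: [455.7, -73.9, 290.9]
eef_rot: [[0.966, 0.259, -0.0], [0.259, -0.966, -0.0], [-0.0, -0.0, -1.0]]
contact_force: [1.1, -0.1, 0.3]
gripper_width: 59.9
grip_force: 0.0
time: 1.93
tool_pos: [546.5, 41.2, 289.5]
eef_rot: [[0.965, 0.262, -0.003], [0.262, -0.965, -0.0], [-0.003, -0.001, -1.0]]
contact_force: [-1.3, -0.1, 0.2]
gripper_width: 60.1
grip_force: 0.0
```

```bash
python3 steer.py '[[0, 0, 0, 0, 0, -0.12], [0, 0, 0, 0, 0, -0.12], [0, 0, 0, 0, 0, -0.12], [0, 0, 0, 0, 0, -0.12], [0, 0, 0, 0, 0, -0.12], [0, 0, 0, 0, 0, -0.12], [0, 0, 0, 0, 0, -0.12], [0, 0, 0, 0, 0, -0.12]]' | grep time
python3 steer.py '[[0, 0, 0, 0, 0, -0.12], [0, 0, 0, 0, 0, -0.12], [0, 0, 0, 0, 0, -0.12], [0, 0, 0, 0, 0, -0.12], [0, 0, 0, 0, 0, -0.12], [0, 0, 0, 0, 0, -0.12], [0, 0, 0, 0, 0, -0.12], [0, 0, 0, 0, 0, -0.12]]' | grep time
python3 steer.py '[[0, 0, 0, 0, 0, -0.12], [0, 0, 0, 0, 0, -0.12], [0, 0, 0, 0, 0, -0.12], [0, 0, 0, 0, 0, -0.12], [0, 0, 20, 0, 0, 0], [0, 0, 20, 0, 0, 0], [0, 0, 20, 0, 0, 0], [0, 0, 0, 0, 0, 0]]'
python3 - <<'E'
from h import *
print(arm.state()["joint_pos"])
for n,(x,y,w,h) in(("scene",(290,110,150,150)),):
    i=eyes.grab_frame(n)[:,:,::-1];cv2.imwrite(f"pics/{n}1.png",cv2.resize(i[y:y+h,x:x+w],(600,600),interpolation=cv2.INTER_CUBIC))
E
```

```text
time: 2.6
time: 3.27
time: 3.93
tool_pos: [543.0, 38.6, 226.6]
eef_rot: [[-0.886, 0.463, -0.009], [0.463, 0.886, 0.0], [0.008, -0.004, -1.0]]
contact_force: [-1.2, 0.6, -1.2]
gripper_width: 59.9
grip_force: 0.0
[-5.19734551e-02  1.07648301e-01  1.52921285e-01  1.62488072e+00
 -4.50695477e-04  4.29576319e-01]
```

View pics/scene1.png

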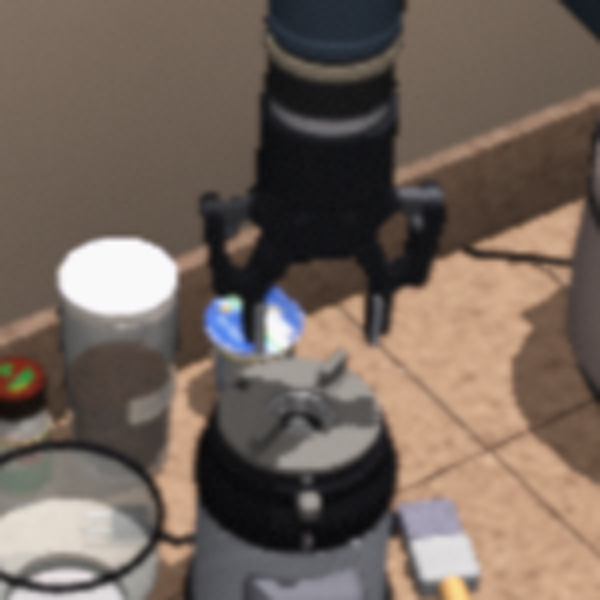

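The fingers hang over the ring, with tips at crop (255,340) and (375,340) and tip height close to the TCP's. They are well clockwise of the tabs. Next I centre and go down to about 179.

```bash
python3 steer.py '[[0, 5, 0, 0, 0, 0], [0, 0, 15, 0, 0, 0], [0, 0, 15, 0, 0, 0], [0, 0, 12, 0, 0, 0], [0, 0, 5, 0, 0, 0], [0, 0, 0, 0, 0, 0], [0, 0, 0, 0, 0, 0]]'
```

```text
time: 4.57
tool_pos: [548.9, 44.2, 185.0]
eef_rot: [[-0.887, 0.462, 0.001], [0.462, 0.887, -0.0], [-0.001, 0.0, -1.0]]
contact_force: [0.4, -0.2, 0.4]
gripper_width: 60.2
grip_force: 0.0
```

```bash
python3 steer.py '[[2, -2.4, 3, 0, 0, 0], [0, 0, 3, 0, 0, 0], [0, 0, 0, 0, 0, 0], [0, 0, 0, 0, 0, 0], [0, 0, 0, 0, 0, 0]]'
```

```text
time: 4.98
tool_pos: [545.8, 43.0, 178.5]
eef_rot: [[-0.887, 0.462, 0.0], [0.462, 0.887, 0.0], [-0.0, 0.0, -1.0]]
contact_force: [-0.2, -0.8, 0.6]
gripper_width: 59.7
grip_force: 0.0
```

```bash
python3 steer.py '[[0, 0, 0, 0, 0, -0.1], [0, 0, 0, 0, 0, -0.1], [0, 0, 0, 0, 0, -0.1], [0, 0, 0, 0, 0, -0.1], [0, 0, 0, 0, 0, -0.1], [0, 0, 0, 0, 0, -0.1], [0, 0, 0, 0, 0, -0.1], [0, 0, 0, 0, 0, -0.1]]'
python3 steer.py '[[0, 0, 0, 0, 0, 0], [0, 0, 0, 0, 0, 0]]'
```

```text
time: 5.65
tool_pos: [546.9, 43.3, 178.7]
eef_rot: [[-0.948, -0.319, 0.003], [-0.319, 0.948, 0.001], [-0.003, -0.0, -1.0]]
contact_force: [2.2, 0.6, -1.0]
gripper_width: 59.9
grip_force: 1.1
time: 5.82
tool_pos: [546.3, 43.0, 178.6]
eef_rot: [[-0.95, -0.312, 0.001], [-0.312, 0.95, 0.0], [-0.001, -0.0, -1.0]]
contact_force: [1.7, 0.1, -0.6]
gripper_width: 60.1
grip_force: 0.7
```

```bash
python3 steer.py '[[0, 0, 0, 0, 0, -0.1], [0, 0, 0, 0, 0, -0.1], [0, 0, 0, 0, 0, -0.1], [0, 0, 0, 0, 0, -0.1], [0, 0, 0, 0, 0, -0.1], [0, 0, 0, 0, 0, -0.1], [0, 0, 0, 0, 0, -0.1], [0, 0, 0, 0, 0, -0.1]]'
python3 steer.py '[[0, 0, 0, 0, 0, -0.1], [0, 0, 0, 0, 0, -0.1], [0, 0, 0, 0, 0, -0.1], [0, 0, 0, 0, 0, -0.1], [0, 0, 0, 0, 0, -0.1], [0, 0, 0, 0, 0, -0.1], [0, 0, 0, 0, 0, 0], [0, 0, 0, 0, 0, 0]]'
python3 - <<'E'
from h import *
a=eyes.grab_frame("scene")[:,:,::-1];b=eyes.grab_frame("top")[:,:,::-1]
f=lambda i,x,y:cv2.resize(i[y:y+100,x:x+100],(400,400),interpolation=cv2.INTER_CUBIC)
cv2.imwrite("pics/s2.png",a);cv2.imwrite("pics/t2.png",b)
cv2.imwrite("pics/both2.png",np.hstack([f(a,315,170),f(b,305,195)]))
E
```

```text
time: 6.48
tool_pos: [546.2, 43.5, 178.6]
eef_rot: [[-0.433, -0.901, 0.001], [-0.901, 0.433, 0.001], [-0.002, -0.001, -1.0]]
contact_force: [2.3, 1.8, -0.2]
gripper_width: 60.0
grip_force: 1.1
time: 7.15
tool_pos: [545.4, 42.9, 178.3]
eef_rot: [[0.145, -0.989, -0.001], [-0.989, -0.145, -0.0], [0.0, 0.001, -1.0]]
contact_force: [-0.1, 0.2, -0.5]
gripper_width: 60.1
grip_force: 0.0
```

View pics/both2.png

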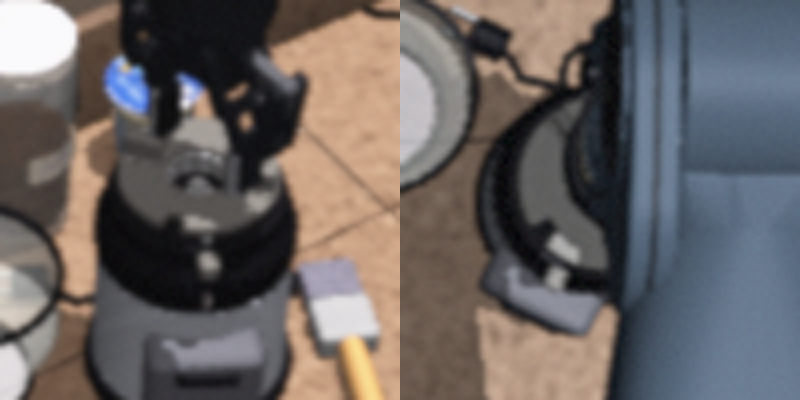

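```bash
python3 - <<'E'
from h import *
C=np.array([546.4,42.6])
for n,uv,z in(("top",(305+144/4,195+231/4),174),("top",(305+163/4,195+246/4),174),("top",(305+155/4,195+275/4),162),("scene",(315+188/4,170+223/4),174),("scene",(315+202/4,170+227/4),174),("scene",(315+210/4,170+265/4),162)):
    p=ray(n,uv,z)[0,:2]-C;print(n,p,np.hypot(*p),np.degrees(np.arctan2(*p[::-1])))
i=cv2.imread("pics/t2.png");j=cv2.imread("pics/s2.png")
f=lambda i,x,y:cv2.resize(np.clip(i[y:y+40,x:x+40]*1.8,0,255).astype(np.uint8),(400,400),interpolation=cv2.INTER_CUBIC)
cv2.imwrite("pics/z2.png",np.hstack([f(j,342,205),f(i,325,235)]))
E
```

```text
top [-27.77965999  35.57326859] 45.134985850355314 127.98677224671455
top [-36.56150053  25.04188111] 44.31522458849606 145.59178646670844
top [-52.54111358  29.12049146] 60.07138785885764 151.0029392287916
scene [-37.24142724  33.39200554] 50.01949557196487 138.1194526365001
scene [-44.42502509  28.26789746] 52.656024166061584 147.53116976659686
scene [-63.47779309  35.01993702] 72.4970772101912 151.11500540284567
```

View pics/z2.png

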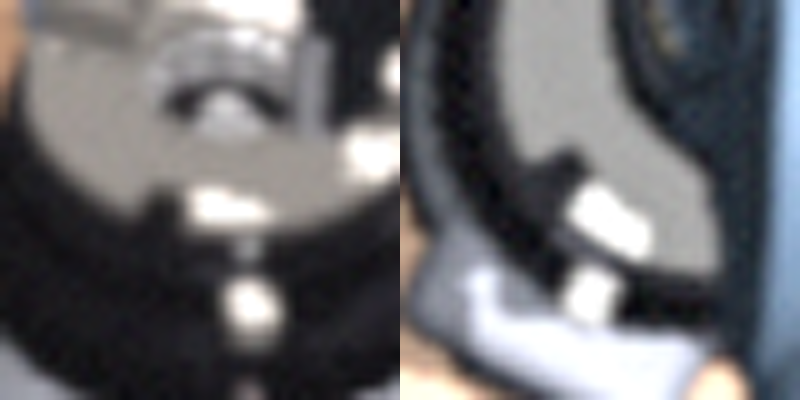

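The notch is the dark bite at about 128° (top px (340,252)). The pointer is at 151°. I'll turn on by 0.32 rad and remeasure.

```bash
python3 steer.py '[[0, 0, 0, 0, 0, -0.1], [0, 0, 0, 0, 0, -0.1], [0, 0, 0, 0, 0, -0.08], [0, 0, 0, 0, 0, -0.04], [0, 0, 0, 0, 0, 0], [0, 0, 0, 0, 0, 0]]'
python3 - <<'E'
from h import *
j=eyes.grab_frame("scene")[:,:,::-1];i=eyes.grab_frame("top")[:,:,::-1]
cv2.imwrite("pics/s3.png",j);cv2.imwrite("pics/t3.png",i)
f=lambda i,x,y:cv2.resize(np.clip(i[y:y+40,x:x+40]*1.8,0,255).astype(np.uint8),(400,400),interpolation=cv2.INTER_CUBIC)
cv2.imwrite("pics/z3.png",np.hstack([f(j,342,205),f(i,325,235)]))
E
```

```text
time: 7.75
tool_pos: [545.7, 42.7, 178.3]
eef_rot: [[0.45, -0.893, -0.0], [-0.893, -0.45, -0.001], [0.0, 0.0, -1.0]]
contact_force: [0.7, -1.5, 0.2]
gripper_width: 60.3
grip_force: 0.4
```

View pics/z3.png

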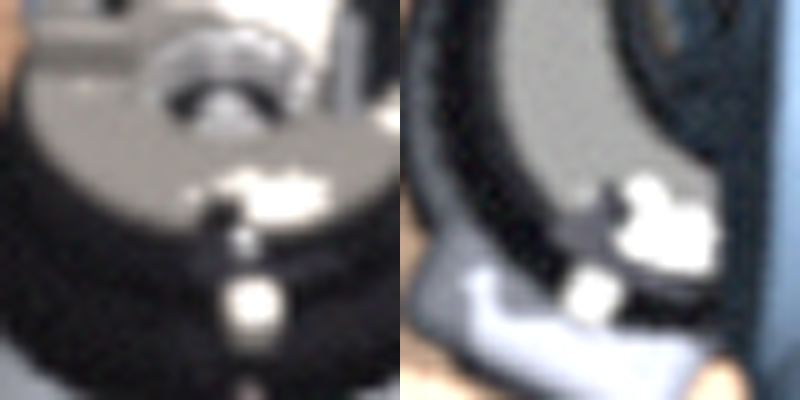

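```bash
cat >>h.py <<'E'
def ang(n,uv,z,C=(546.43,42.58)):
    p=ray(n,uv,z)[0,:2]-C;return round(np.hypot(*p),1),round(np.degrees(np.arctan2(p[1],p[0])),1)
def detail(f,x0=333,x1=353,y0=245,y1=270):
    i=cv2.imread(f);h=cv2.cvtColor(i,cv2.COLOR_BGR2HSV);g=h[...,2].astype(float)
    yy,xx=np.mgrid[y0:y1,x0:x1];uv=np.c_[xx.ravel(),yy.ravel()];v=g[uv[:,1],uv[:,0]]
    for nm,z,r0,r1,a0,a1 in(("profile r42-47",174,41,47,125,172),("pointer r57-66",162,57,66,138,164)):
        P=ray("top",uv,z)[:,:2]-[546.43,42.58];r=np.hypot(*P.T);a=np.degrees(np.arctan2(P[:,1],P[:,0]))%360
        s=(r>r0)&(r<r1)&(a>a0)&(a<a1);o=np.argsort(a[s]);print(nm,[(int(A),int(V)) for A,V in zip(a[s][o],v[s][o])])
E
python3 - <<'E'
from h import *
detail("pics/t2.png");detail("pics/t3.png")
print(ang("top",(325+19.5,235+21.5),174))
E
```

```text
profile r42-47 [(126, 27), (128, 31), (128, 32), (130, 46), (132, 89), (132, 80), (134, 110), (134, 135), (136, 154), (136, 159), (138, 174), (140, 172), (141, 167), (142, 174), (143, 142), (144, 172), (145, 166), (146, 174), (148, 145), (148, 168), (149, 170), (150, 174), (152, 163), (153, 172), (154, 163), (154, 133), (156, 142), (157, 138), (158, 105), (159, 104), (161, 92), (162, 95), (163, 93), (164, 97), (165, 95), (166, 95)]
pointer r57-66 [(138, 31), (139, 19), (139, 19), (140, 56), (140, 20), (140, 15), (141, 30), (142, 17), (142, 25), (143, 25), (143, 44), (144, 51), (145, 62), (145, 93), (146, 94), (146, 116), (147, 106), (147, 126), (147, 140), (148, 149), (149, 144), (149, 162), (150, 159), (150, 164), (151, 149), (151, 163), (152, 162), (152, 147), (153, 151), (153, 138), (154, 126), (155, 117), (155, 87), (156, 115), (156, 70), (157, 59), (157, 42), (158, 75), (158, 24), (159, 19), (159, 54), (160, 9), (161, 18), (161, 49), (162, 103), (162, 10), (163, 17), (163, 42)]
profile r42-47 [(126, 95), (128, 94), (128, 97), (130, 100), (132, 103), (132, 103), (134, 91), (134, 
[... 231 characters left out ...]
, (158, 172), (159, 173), (161, 172), (162, 172), (163, 166), (164, 171), (165, 173), (166, 172)]
pointer r57-66 [(138, 30), (139, 23), (139, 17), (140, 54), (140, 20), (140, 14), (141, 32), (142, 16), (142, 27), (143, 28), (143, 41), (144, 51), (145, 66), (145, 91), (146, 93), (146, 114), (147, 108), (147, 126), (147, 139), (148, 148), (149, 146), (149, 161), (150, 160), (150, 162), (151, 148), (151, 167), (152, 164), (152, 155), (153, 152), (153, 161), (154, 148), (155, 121), (155, 124), (156, 114), (156, 103), (157, 68), (157, 68), (158, 73), (158, 45), (159, 27), (159, 53), (160, 19), (161, 18), (161, 48), (162, 105), (162, 16), (163, 20), (163, 45)]
(np.float64(46.0), np.float64(142.6))
```

Pointer edges are at 145.5° and 156.5°, so its centre is 151.0°. The notch centre is at about 143.8°, and the same finger-to-notch lag (62.8°) shows in both pictures. That leaves about 7.1°, or 0.124 rad.

```bash
python3 steer.py '[[0, 0, 0, 0, 0, -0.06], [0, 0, 0, 0, 0, -0.055], [0, 0, 0, 0, 0, 0], [0, 0, 0, 0, 0, 0], [0, 0, 0, 0, 0, 0]]'
python3 - <<'E'
from h import *
j=eyes.grab_frame("scene")[:,:,::-1];i=eyes.grab_frame("top")[:,:,::-1]
cv2.imwrite("pics/s4.png",j);cv2.imwrite("pics/t4.png",i);detail("pics/t4.png")
f=lambda i,x,y:cv2.resize(np.clip(i[y:y+40,x:x+40]*1.8,0,255).astype(np.uint8),(400,400),interpolation=cv2.INTER_CUBIC)
cv2.imwrite("pics/z4.png",np.hstack([f(j,342,205),f(i,325,235)]))
E
```

```text
time: 8.27
tool_pos: [545.8, 42.8, 178.3]
eef_rot: [[0.55, -0.835, -0.0], [-0.835, -0.55, -0.0], [0.0, 0.0, -1.0]]
contact_force: [-0.1, -1.6, -0.4]
gripper_width: 59.9
grip_force: 0.6
profile r42-47 [(126, 96), (128, 95), (128, 95), (130, 97), (132, 109), (132, 107), (134, 118), (134, 139), (136, 154), (136, 164), (138, 171), (140, 163), (141, 155), (142, 129), (143, 114), (144, 101), (145, 85), (146, 98), (148, 61), (148, 144), (149, 112), (150, 175), (152, 85), (153, 139), (154, 133), (154, 69), (156, 99), (157, 120), (158, 139), (159, 156), (161, 170), (162, 172), (163, 167), (164, 172), (165, 173), (166, 170)]
pointer r57-66 [(138, 31), (139, 17), (139, 22), (140, 54), (140, 18), (140, 14), (141, 32), (142, 13), (142, 25), (143, 28), (143, 39), (144, 51), (145, 65), (145, 94), (146, 94), (146, 114), (147, 109), (147, 129), (147, 139), (148, 148), (149, 143), (149, 160), (150, 159), (150, 161), (151, 147), (151, 167), (152, 164), (152, 154), (153, 151), (153, 161), (154, 148), (155, 121), (155, 124), (156, 113), (156, 102), (157, 67), (157, 67), (158, 77), (158, 49), (159, 27), (159, 51), (160, 17), (161, 18), (161, 50), (162, 105), (162, 17), (163, 18), (163, 41)]
```

View pics/z4.png

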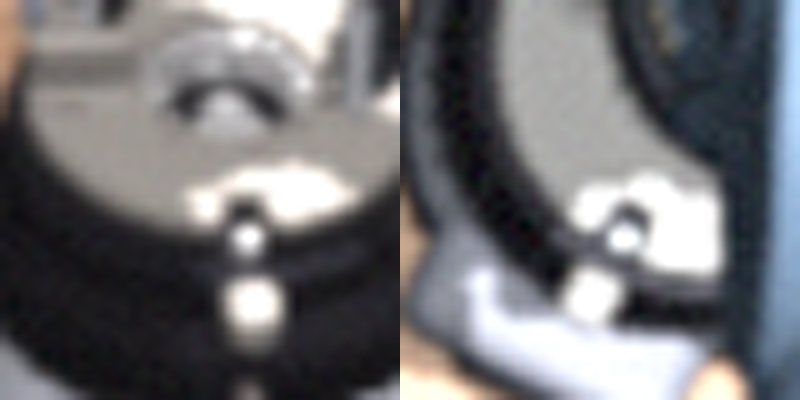

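Both views show the pin's bright tip in the middle of the notch (top px (347.5,258.5)). Notch edges are at 143° and 157.5°, so its centre is 150.3° against 151°, well within tolerance. I'll back the fingers off the tabs and press straight down.

```bash
python3 steer.py '[[0, 0, 0, 0, 0, 0.1], [0, 0, 0, 0, 0, 0.1], [0, 0, 0, 0, 0, 0.05], [0, 0, 0, 0, 0, 0], [0, 0, 2, 0, 0, 0], [0, 0, 2, 0, 0, 0], [0, 0, 0, 0, 0, 0]]'
python3 steer.py '[[0, 0, 2, 0, 0, 0], [0, 0, 0, 0, 0, 0], [0, 0, 0, 0, 0, 0]]'
```

```text
time: 8.95
tool_pos: [545.4, 43.2, 173.6]
eef_rot: [[0.329, -0.944, -0.001], [-0.944, -0.329, 0.0], [-0.001, 0.001, -1.0]]
contact_force: [-0.3, -0.3, -0.7]
gripper_width: 60.3
grip_force: 0.0
time: 9.2
tool_pos: [545.6, 43.0, 172.1]
eef_rot: [[0.328, -0.945, -0.0], [-0.945, -0.328, 0.0], [-0.0, 0.0, -1.0]]
contact_force: [-0.6, -0.3, -0.6]
gripper_width: 59.9
grip_force: 0.0
```

```bash
for k in 1 2 ; do :; done; python3 steer.py '[[0, 0, 2, 0, 0, 0], [0, 0, 0, 0, 0, 0], [0, 0, 2, 0, 0, 0], [0, 0, 0, 0, 0, 0], [0, 0, 0, 0, 0, 0]]' | grep -E "pos|force"
python3 steer.py '[[0, 0, 2, 0, 0, 0], [0, 0, 0, 0, 0, 0], [0, 0, 0, 0, 0, 0]]' | grep -E "pos|force"
```

```text
tool_pos: [545.9, 43.0, 168.4]
contact_force: [0.9, -0.2, 0.7]
grip_force: 0.4
tool_pos: [545.9, 43.0, 166.9]
contact_force: [-1.1, 0.8, 4.4]
grip_force: 2.1
```

```bash
python3 steer.py '[[0, 0, 2, 0, 0, 0], [0, 0, 0, 0, 0, 0], [0, 0, 0, 0, 0, 0]]' | grep -E "pos|force"
python3 steer.py '[[0, 0, 2, 0, 0, 0], [0, 0, 0, 0, 0, 0], [0, 0, 0, 0, 0, 0]]' | grep -E "pos|force"
python3 steer.py '[[0, 0, 2, 0, 0, 0], [0, 0, 0, 0, 0, 0], [0, 0, 0, 0, 0, 0]]' | grep -E "pos|force"
```

```text
tool_pos: [545.9, 43.0, 164.7]
contact_force: [-0.8, 0.6, 4.6]
grip_force: 2.3
tool_pos: [545.9, 43.0, 162.5]
contact_force: [-0.9, -0.0, 3.9]
grip_force: 2.1
tool_pos: [545.9, 43.0, 160.9]
contact_force: [-0.4, 0.4, 6.2]
grip_force: 2.8
```

Going down at a steady 5 N or so, so the pin is passing through the notch. I'll press on to the hard stop.

```bash
python3 steer.py '[[0, 0, 1.5, 0, 0, 0], [0, 0, 0, 0, 0, 0], [0, 0, 0, 0, 0, 0]]' | grep -E "pos|force"
python3 steer.py '[[0, 0, 1, 0, 0, 0], [0, 0, 0, 0, 0, 0], [0, 0, 0, 0, 0, 0]]' | grep -E "pos|force"
python3 steer.py '[[0, 0, 1, 0, 0, 0], [0, 0, 0, 0, 0, 0], [0, 0, 0, 0, 0, 0]]' | grep -E "pos|force"
```

```text
tool_pos: [546.0, 43.0, 160.8]
contact_force: [-3.0, 0.3, 10.6]
grip_force: 5.2
tool_pos: [546.0, 43.0, 160.8]
contact_force: [-3.6, 0.5, 13.8]
grip_force: 6.7
tool_pos: [546.0, 43.0, 160.8]
contact_force: [-4.7, 0.0, 16.8]
grip_force: 8.2
```

Hard stop at TCP 160.8 after roughly 8 mm of travel from first touch (about 168.5). Now I'll lift off and retreat to check.

```bash
python3 steer.py '[[0, 0, -4, 0, 0, 0], [0, 0, -10, 0, 0, 0], [0, 0, -20, 0, 0, 0], [0, 0, -30, 0, 0, 0], [0, 0, -35, 0, 0, 0], [0, 0, -35, 0, 0, 0], [0, 0, 0, 0, 0, 0]]' | grep -E "time|pos|force|rot"
python3 steer.py '[[30, 25, 0, 0, 0, 0], [30, 25, 0, 0, 0, 0], [30, 25, 0, 0, 0, 0], [30, 25, 0, 0, 0, 0], [30, 25, 0, 0, 0, 0], [30, 25, 0, 0, 0, 0], [30, 25, 0, 0, 0, 0], [30, 25, 0, 0, 0, 0]]' | grep -E "time|pos|force"
python3 - <<'E'
from h import *
j=eyes.grab_frame("scene")[:,:,::-1];i=eyes.grab_frame("top")[:,:,::-1]
cv2.imwrite("pics/s5.png",j);cv2.imwrite("pics/t5.png",i)
f=lambda i,x,y:cv2.resize(i[y:y+80,x:x+80],(400,400),interpolation=cv2.INTER_CUBIC)
cv2.imwrite("pics/z5.png",np.hstack([f(j,322,185),f(i,315,200)]))
E
```

```text
time: 11.95
tool_pos: [548.2, 42.8, 298.4]
eef_rot: [[0.328, -0.945, 0.012], [-0.945, -0.328, -0.0], [0.004, -0.011, -1.0]]
contact_force: [0.3, 0.0, 0.8]
grip_force: 0.0
time: 12.62
tool_pos: [434.6, -250.9, 290.0]
contact_force: [0.2, -0.6, 0.2]
grip_force: 0.0
```

View pics/z5.png

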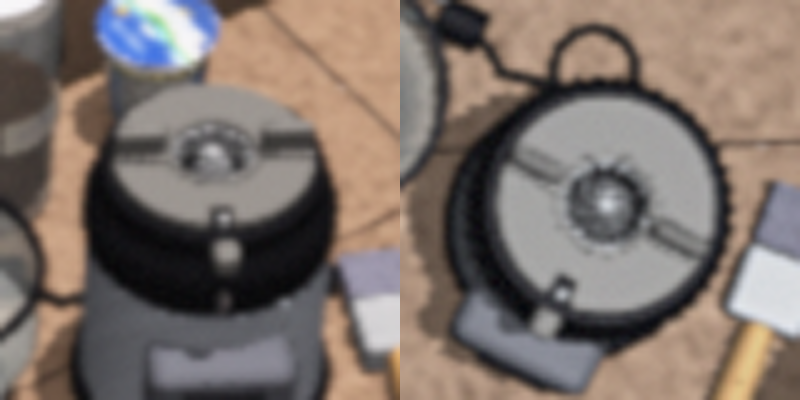

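The pin shows inside the notch and the pointer lines up with it. The brush and hopper haven't moved. As a height check I'll compare the flange's ellipse centre in the scene view before and after.

```bash
python3 - <<'E'
from h import *
for p in("s5","scene0"):
    i=cv2.imread(f"pics/{p}.png");h=cv2.cvtColor(i,cv2.COLOR_BGR2HSV)
    m=((h[...,1]<40)&(h[...,2]>85)).astype(np.uint8);w=np.zeros_like(m);w[200:236,340:390]=1
    m=cv2.morphologyEx(m&w,cv2.MORPH_OPEN,np.ones((3,3)))
    c=max(cv2.findContours(m,cv2.RETR_EXTERNAL,cv2.CHAIN_APPROX_NONE)[0],key=cv2.contourArea)
    print(p,cv2.fitEllipse(cv2.convexHull(c)),cv2.boundingRect(c))
    for u in (350,358,374,380): print(u,i[214:238,u,1])
def pr(z,c=eyes.camera_info("scene")):
    q=c["camera_from_world"]@[546,43,z,1];return c["cx"]+c["fx"]*q[0]/q[2],c["cy"]+c["fy"]*q[1]/q[2]
print(pr(166),pr(174)); print(measure(cv2.imread("pics/t5.png")[:,:,::-1].copy(),166))
E
```

```text
s5 ((363.3901672363281, 215.07041931152344), (28.83733558654785, 41.63895797729492), 102.18180084228516) (345, 201, 40, 29)
350 [ 59  68  92 105 137 149 150 152 150 147 133  99  59  34  24  20  12   9
  10  11  18  19  18  18]
358 [103 100  81  75  88 113 128 145 151 150 151 151 150 146 129  82  41  29
  21  15  10  10  14  17]
374 [ 71  85 106 129 141 148 151 150 150 151 150 151 149 139 101  60  38  28
  18  14  12  15  20  20]
380 [ 75 108 119 141 149 150 150 151 149 145 125  89  51  31  24  20  15  12
  15  18  18  20  18  15]
scene0 ((363.9396667480469, 213.0851593017578), (28.20813751220703, 40.9914665222168), 97.07247924804688) (344, 200, 41, 28)
350 [143 142 143 143 142 142 140 132 106  66  37  22  15  18  19  19  12   7
  12  10  15  14  15  15]
358 [126 123 102  75  64  72  97 120 131 137 143 133  99  60  28  17  15  22
  21  13  10  13  13  16]
374 [132 131 138 141 142 143 143 141 143 143 141 125  82  43  22  18  23  26
  18  12  13  15  18  19]
380 [142 143 143 143 143 143 141 135 114  76  42  24  21  24  24  19  12  12
  15  17  19  19  16  18]
(np.float64(364.47104861636717), np.float64(214.0279024255585)) (np.float64(364.6232428308988), np.float64(211.64772515946382))
ellipse px ((355.9012451171875, 240.3948211669922), (43.47573471069336, 44.245445251464844), 127.58287811279297) C [546.51144686  42.5415813  166.        ] hull r 50.36470255595063 0.33556560369916477
notch px 4 ang [(147, 83), (146, 80), (149, 59), (151, 63)]
notch [-34.78822858  21.3710007 ] 40.82818289574526 148.4368861605147
[546.51144686  42.5415813  166.        ]
```

The flange edge dropped 2.4–2.8 px, against 2.4 expected for 8 mm, so the ring is home.

```bash
python3 steer.py '[[0, 0, 0, 0, 0, 0], [0, 0, 0, 0, 0, 0], [0, 0, 0, 0, 0, 0], [0, 0, 0, 0, 0, 0]]' | grep -E "time|pos|force"; python3 -c "
from workcell import arm, eyes, job
print(job.hand_in())"
```

```text
time: 13.05
tool_pos: [436.2, -248.1, 290.8]
contact_force: [-0.0, 0.2, -0.8]
grip_force: 0.0
the job is handed in; nothing more can be done
None
```

The burr ring was turned about 130° until its notch stood over the pin, then pressed about 8 mm down to its hard stop with at most 17 N; the arm was clear of everything and the job was handed in at about 13 s.

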